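# Set the lens to the beam height with its knurled collar

## Robot

A 6-joint arm with a two-finger parallel gripper is mounted at the origin on the work surface. World frame = base frame: x ahead of the robot, y to its left, z up, the work surface at z = 0. Lengths are in m, angles in degrees, forces in N, time in s.
With the tool pointing down it reaches from about 0.25 to 0.725 m from the base axis. Payload 9.7 kg.
Tool frame: the origin (TCP) lies between the finger pads; the fingertips stand 25 mm ahead of it and the grasp point (between the pads) lies 6 mm ahead of it; z points along the fingers, y is the line along which they close (so a half turn about z gives the same grasp; the last joint's range is limited). The gripper opens to 85 mm and grips with 20 to 120 N. Pads are 22 mm wide; open, the fingers measure 114 mm over their backs; the gripper's body (76 mm by 85 mm) begins 54 mm behind the grasp point. The pads swing forward as they close: fully open they stand 13 mm farther back than shut.
Start: joints at [64.171, 4.979, 10.078, 95.1, 0, 90], TCP at [0.24, 0.495, 0.256] pointing down, gripper open.
Joint ranges: [-179.16, 179.16], [-48.56, 103.87], [-65.8, 70.77], [-126.05, 130.52], [-82.76, 87.17], [-180, 180]. Speed limits (degrees/s): [127.2, 127.2, 147.25, 180, 180, 180].

## Interface

Orientations are given as [roll, pitch, yaw] about the fixed x, y, z axes, in that order (R = Rz(yaw) Ry(pitch) Rx(roll)).
In Python, from workcell import bot, camrig, ticket gives the robot as it stands (bot), with the cameras (camrig) and the job (ticket).
- The arm moves only by the shell command python3 drive.py 'ROWS' [FORCE]. ROWS is a JSON list of rows, 1 to 5 of them, each an object with the fields x, y, z (the shift in m), rz (a turn about the tool's z in degrees), finger_gap (the finger opening in m); a field left out counts as zero (the opening has to be given); each row is the pose to reach, as a shift and turn from the pose commanded when the command began, along the tool's axes at that moment; what a row does not reach only later rows make up. A row lasts 1/12 s, in which the tool goes at most 0.0417 m and 7.16 degrees, less where a joint would pass 70% of its speed; a pose out of reach is approached as far as the arm can. The fingers move at their own pace and stop on an object; FORCE is the grip in N (left out, the last holds). Time passes only in rows, so rows that do not move let the fingers close. It prints the time, the measured TCP pose, the force, the opening and the grip force at its end. Input that does not fit is refused with a message, and nothing moves.
- bot.get_obs(): the state, without advancing time (a new reading comes with each control period).
- camrig.camera(name): name is "scene" or "top"; returns the picture (384x512x3 uint8, blue, green, red); there is no depth.
- camrig.camera_info(name): a dict with "mtx" (3x3 intrinsics, pixels), "extrinsics" (4x4, takes a point from camera to world coordinates). Camera axes: x right, y down, z forward; pixel columns grow to the right and rows downward; lengths in m; the calibration is good to about 2 mm. A picture is of the moment at which its call begins. camera_info takes no time and is no camera call.
- ticket.job_done(): hands the job in; it is judged then, once.
The state is a dict: "time": time; "q": joint angles; "qd": joint speeds; "joint_efforts": joint torques, N m; "ee_pos": TCP position; "tcp_rot": TCP orientation; "wrist_force": force on the tool from outside, world axes, zero at the start; "torque": the same for the moment, N m; "opening": finger opening in m; "grasp_force": force on a finger pad.
Only numpy, scipy, OpenCV 4.12 (cv2) and the standard library are available. Lean on these libraries where they do the work, as an engineer would, in place of code of your own. Each camera call takes 0.05 s, during which the arm holds its last target. There are 200 camera calls.

## Task

The lens on the threaded column sits too low for the laser. Spin the knurled collar underneath its carriage until the centre of the lens is at the height of the laser's exit aperture, to within 2.5 mm, then let go. Work the collar gently (no more than about 25 N), do not lean on the lens carriage, and leave the other things on the table where they are.

Things in the scene. Friction and masses are not known exactly. Their poses are not given: they have to be found in the camera images.
- stand: lens stand, immovable: black base plate 160 x 100 x 12 mm (x -65 to +95), steel threaded column 30 mm across, top 148 mm above the table, and a smooth guide rod 12 mm across at x = +56 mm, equally tall. Origin: column axis at table level; z up, +x from column to guide rod and lens. It faces its open -x side to the robot, yawed up to 0.35 rad.
- collar: steel ring with a knurled rim on the column: 90 mm across, 24 mm high, too wide to grasp. Origin: centre of its underside, z up. Right-hand thread: anticlockwise seen from above raises collar and carriage, 16 mm a turn (2.55 mm per rad). Stays where left; turns with 2 N along the rim. Knurl friction about 1. Its +x side is under the carriage arm.
- carriage: black lens carriage, rides on the collar, rises and sinks with it, cannot turn: hub 52 mm across, 26 mm high on the column, an arm 26 mm wide along +x past the guide rod, an upright lens cell 92 mm across, 22 mm thick at its end. Origin: column axis, hub underside (26 mm above the collar's underside); axes as the stand's. Not to be leaned on.
- lens_centre (a point): centre of the lens (72 mm clear glass in the black cell), 115 mm from the column axis along the stand's +x and 100 mm above the collar's underside. The lens faces along the stand's y.
- laser_aperture (a point): red dot in the middle of the laser's front face, its exit aperture. The laser is a black cylinder 46 mm across, 220 mm long, immovable on two posts beside the lens (stand -y), lying along the stand's y; this point is on its axis at the end towards the lens. Its y is the beam direction (the stand's +y), z up. It starts 9 to 26 mm higher than the lens centre.
- mirror_mount: loose bystander: small mirror in a black mount on a steel post, 45 mm across at the foot, 125 mm tall; origin under its foot.
- filter_case: loose bystander: grey flat case with a blue lid, 90 x 65 x 25 mm; origin under its centre.
- hex_driver: loose bystander: driver with red handle lying on the table, handle to its -x; origin under its middle.
- power_head: loose bystander: black disc-shaped sensor head, 60 mm across, 23 mm high; origin under its centre.

How it is judged:
By the outcome, as a careful person would: the job done as asked, in the order asked, and still so for the second after the job is handed in, with the robot touching nothing.
It also fails if it takes over 67 s, if anything falls off the work surface, if the arm or the gripper's body presses on something with over 40 N, if the wrist force passes 120 N, or if a joint passes its speed limit or range.

## Working session

There is one attempt and no reset: what is moved stays moved. The work goes in short steps, Python scripts to look and compute and a shell command to move; the robot and the scene stay as the last step left them, time stands still between calls to the robot, and variables do not carry over. Pictures are saved under pics/ and viewed, at most 10 in all, crops included, and the job is handed in when it is done.

```bash
ls; mkdir -p pics
python3 - <<'E'
from workcell import bot, camrig, ticket
import cv2,numpy as np
np.set_printoptions(precision=4,suppress=True)
for n in("scene","top"):
    im=camrig.camera(n);cv2.imwrite(f"pics/{n}0.png",im);i=camrig.camera_info(n);print(n,i["mtx"],i["extrinsics"])
o=bot.get_obs();print(o)
E
```

```text
drive.py
pics
workcell.py
scene [[399.6062   0.     259.1589]
 [  0.     399.6062 189.1893]
 [  0.       0.       1.    ]] [[ 0.7586  0.387  -0.5242  1.0343]
 [ 0.6516 -0.4602  0.6031 -0.4836]
 [-0.0078 -0.799  -0.6012  0.6653]
 [ 0.      0.      0.      1.    ]]
top [[373.4264   0.     250.8465]
 [  0.     373.4264 192.2837]
 [  0.       0.       1.    ]] [[ 0.0075 -0.9916  0.1288  0.4581]
 [-1.     -0.0082 -0.0046  0.0859]
 [ 0.0056 -0.1287 -0.9917  1.0782]
 [ 0.      0.      0.      1.    ]]
{'time': 0.1, 'q': array([64.1718,  5.0071, 10.0385, 95.0999, -0.0005, 89.9977]), 'qd': array([-0.0474, -0.0909,  0.0413, -0.0574, -0.0046, -0.0203]), 'joint_efforts': array([ -0.0001, -52.156 ,  46.5655,   0.0161,  -0.    ,  -0.    ]), 'ee_pos': array([0.2395, 0.4949, 0.2557]), 'tcp_rot': array([-179.9315,    0.0005,  154.1741]), 'wrist_force': array([0.3139, 0.9996, 0.6027]), 'torque': array([ 0.0057, -0.0363, -0.0015]), 'grasp_force': 0.0, 'opening': 0.08569695065967523}
```

View pics/scene0.png

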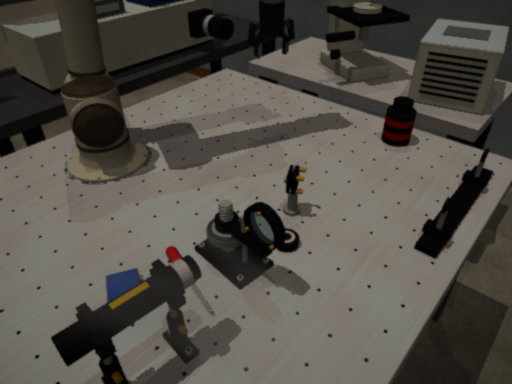

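View pics/top0.png

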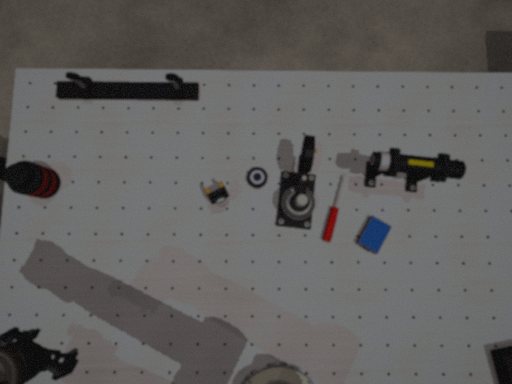

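Scene: stand column top at about (226,203), lens at (263,225), and laser from (70,345) to its front end near (190,270). Top: column at (300,202), lens cell at (307,155), laser front at about (370,162), hex driver at (332,210). I'll look closer at both.

Run:
```python
import cv2
f=lambda a:cv2.convertScaleAbs(a,alpha=1.8,beta=20)
a=cv2.imread("pics/scene0.png");b=cv2.imread("pics/top0.png")
cv2.imwrite("pics/sc.png",f(cv2.resize(a[180:380,45:311],None,fx=3,fy=3,interpolation=2)))
cv2.imwrite("pics/tc.png",f(cv2.resize(b[120:260,195:475],None,fx=2.85,fy=2.85,interpolation=2)))
```

```text
(no output)
```

View pics/sc.png

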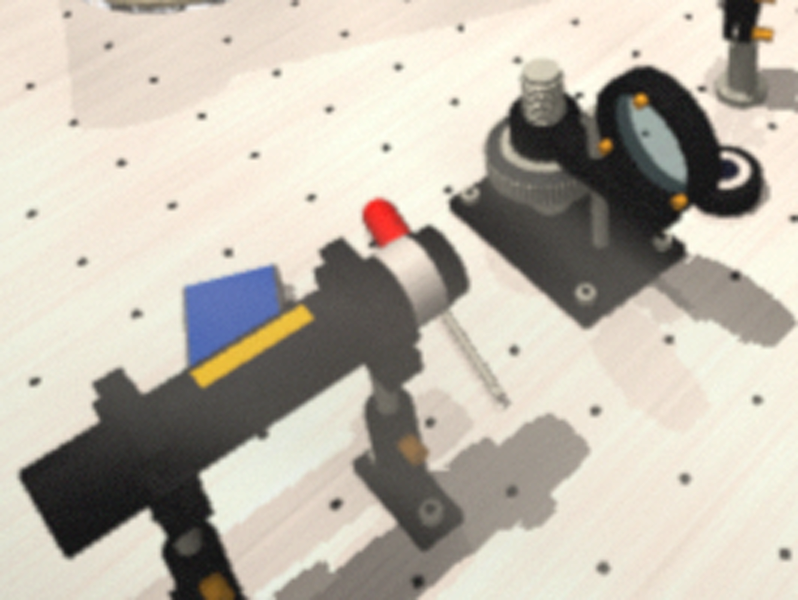

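View pics/tc.png

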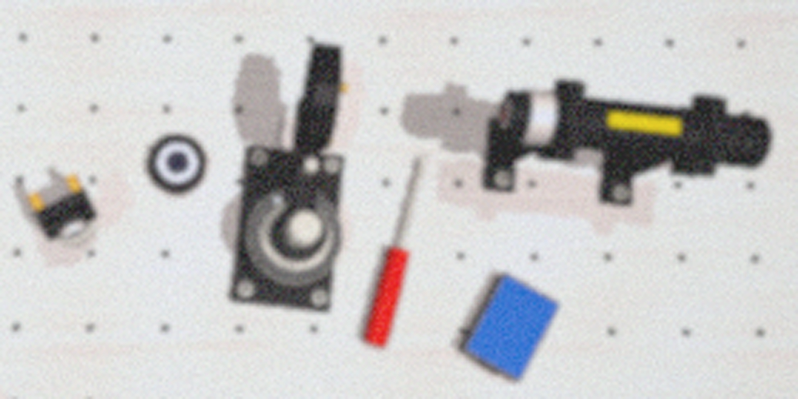

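Crops show the laser axis running level to the lens, with the silver ring at about (187,273) in full scene pixels. The red dot is just visible from the top at (371,160). Base corners in the top view are roughly (282,172), (315,175), (310,229) and (276,225). Next I'll compute positions.

```bash
cat > h.py <<'E'
from workcell import bot, camrig, ticket
import cv2,numpy as np
np.set_printoptions(precision=4,suppress=True)
INF={n:camrig.camera_info(n) for n in("scene","top")}
def ray(n,p):
    p=np.atleast_2d(p).astype(float);K=INF[n]["mtx"];E=INF[n]["extrinsics"]
    d=np.c_[p,np.ones(len(p))]@np.linalg.inv(K).T@E[:3,:3].T
    return E[:3,3],d/np.linalg.norm(d,axis=1)[:,None]
def onz(n,p,z):
    c,d=ray(n,p);return c+d*((z-c[2])/d[:,2])[:,None]
def proj(n,P):
    K=INF[n]["mtx"];E=INF[n]["extrinsics"];q=(np.atleast_2d(P)-E[:3,3])@E[:3,:3]@K.T
    return q[:,:2]/q[:,2:]
def edges(g,a,b,half,ts,thr):
    """dark-band edges across the line a-b; returns upper/lower points at fractions ts"""
    a,b=np.array(a,float),np.array(b,float);u=(b-a)/np.linalg.norm(b-a);v=np.array([-u[1],u[0]])
    s=np.arange(-half,half,.1);out=[]
    for t in ts:
        P=a+(b-a)*t+s[:,None]*v
        pr=cv2.remap(g,P[:,0].astype(np.float32)[None],P[:,1].astype(np.float32)[None],1)[0]
        dk=pr<thr;m=len(s)//2
        i=m
        while i>0 and dk[i]:i-=1
        j=m
        while j<len(s)-1 and dk[j]:j+=1
        out.append((t,s[i],s[j],*P[i],*P[j]))
    return np.array(out)
E
python3 - <<'E'
from h import *
for n in INF: pass
c=np.array([[247,147],[343,157],[327,310],[232,300]])/2.85+[195,120]
w=onz("top",c,.012);print(w, [np.linalg.norm(w[i]-w[(i+1)%4]) for i in range(4)])
ax=(w[0]+w[1]-w[2]-w[3])[:2];yaw=np.arctan2(ax[1],ax[0]);print("yaw",yaw,"ctr-15",w.mean(0)[:2]-.015*ax/np.linalg.norm(ax))
print("col",onz("top",np.array([306,228])/2.85+[195,120],.148),onz("scene",np.array([543,70])/3+[45,180],.148))
g=[cv2.cvtColor(camrig.camera("scene"),6).astype(np.float32) for _ in range(4)];g=sum(g)/4;np.save("g_s.npy",g)
t=[cv2.cvtColor(camrig.camera("top"),6).astype(np.float32) for _ in range(4)];t=sum(t)/4;np.save("g_t.npy",t)
print(edges(g,(60,351.7),(194,271.5),26,np.linspace(.02,1,33),75))
print("top");print(edges(t,(371,160),(464,169),14,np.linspace(.02,1,25),75))
E
```

```text
[[ 0.6579 -0.008   0.012 ]
 [ 0.6484 -0.1057  0.012 ]
 [ 0.4932 -0.0874  0.012 ]
 [ 0.5025  0.0075  0.012 ]] [np.float64(0.0981381370645381), np.float64(0.15621242526075432), np.float64(0.09532646737537963), np.float64(0.15618512025621728)]
yaw -0.10827150737151496 ctr-15 [ 0.5606 -0.0468]
col [[ 0.5605 -0.0477  0.148 ]] [[ 0.5626 -0.0453  0.148 ]]
[[  0.02   -18.1     16.5     53.3847 334.5652  71.1536 364.2539]
 [  0.0506 -18.      16.3     57.5398 332.1948  75.1547 361.6262]
 [  0.0813 -18.2     15.8     61.5408 329.5671  79.0016 358.7411]
 [  0.1119 -18.2     15.7     65.6446 327.111   83.054  356.1991]
 [  0.1425 -18.3     15.6     69.697  324.569   87.1064 353.6572]
 [  0.1731 -18.2     15.1     73.8521 322.1987  90.9534 350.772 ]
 [  0.2037 -21.4     25.9     76.3124 316.9968 100.6035 357.5829]
 [  0.2344 -26.      25.9     78.0539 310.5936 104.7073 355.1268]
 [  0.265  -26.      25.9     82.1576 308.1375 108.811  352.6707]
 [  0.2956 -26.      25.9     86.2614 305.6814 112.9148 350.2146]
 [  0.3263 -18.3     14.6     94.3195 309.8323 111.2154 338.0624]
 [  0.3569 -18.4     13
[... 2384 characters left out ...]
   426.025  165.325  426.025  165.325 ]
 [  0.6325  -0.      -0.     429.8225 165.6925 429.8225 165.6925]
 [  0.6733  -9.3     13.9    434.5158 156.8032 432.2811 179.8954]
 [  0.7142 -13.6     13.9    438.7275 152.8907 436.0786 180.2629]
 [  0.755  -14.      13.9    442.5635 152.8601 439.8761 180.6304]
 [  0.7958 -13.9     13.9    446.3514 153.3271 443.6736 180.9979]
 [  0.8367  -9.5     10.1    449.7251 158.0742 447.8371 177.583 ]
 [  0.8775  -8.4     10.1    453.4166 159.5366 451.6346 177.9505]
 [  0.9183  -9.2     10.2    457.2912 159.1078 455.4225 178.4176]
 [  0.9592  -8.2     10.     460.9924 160.4706 459.2393 178.586 ]
 [  1.      -5.5      6.     464.5298 163.5256 463.4221 174.9721]]
```

```bash
cat >> h.py <<'E'
COL=np.array([.561,-.047,0]);YAW=-.108
X=np.array([np.cos(YAW),np.sin(YAW),0]);Y=np.array([-np.sin(YAW),np.cos(YAW),0]);Z=np.array([0,0,1.])
def stand(P): P=P-COL;return np.c_[P@X,P@Y,P@Z]
def lens(g,thr=70,verbose=1):
    """circle of the cell's rear (+11) rim from the silhouette, top and right arc"""
    m=(g<thr).astype(np.uint8);m[:, :232]=0;m[:,320:]=0;m[:180]=0;m[300:]=0
    P=max(cv2.findContours(m,0,1)[0],key=cv2.contourArea)[:,0]
    c=P.mean(0)
    out=[]
    c=np.array([262,226.]);
    for a in np.radians(np.arange(-115,10,5)):
        r=np.arange(38,8,-.1);Q=c+np.outer(r,[np.cos(a),np.sin(a)])
        pr=cv2.remap(g,Q[:,0].astype(np.float32)[None],Q[:,1].astype(np.float32)[None],1)[0]
        i=np.argmax(pr<thr);out.append(Q[i])
    out=np.array(out);cam,d=ray("scene",out);y0=COL+.011*Y
    W=cam+d*(((y0-cam)@Y)/(d@Y))[:,None];S=stand(W)
    return out,S
def laser(g,t):
    E=edges(g,(60,351.7),(194,271.5),26,np.linspace(.03,.73,60),75)
    def plane(n,p):
        c,d=ray(n,p)
        for _ in range(3):
            v=np.linalg.svd(d)[2][2];k=np.abs(d@v)<.0015;d=d[k]
        return v,len(d)
    T=E[:,0];u=E[((T<.18)|((T>.33)&(T<.42)))&(E[:,1]<-17)&(E[:,1]>-19.3)];l=E[(E[:,2]<17)]
    return plane("scene",u[:,3:5]),plane("scene",l[:,5:7]),len(u),len(l)
E
python3 - <<'E'
from h import *
g=np.load("g_s.npy");t=np.load("g_t.npy")
o,S=lens(g);
for a,b in zip(o,S):print(a,b,np.hypot(b[0]-.115,0))
(n1,k1),(n2,k2),a,b=laser(g,t)
if n1[2]<0:n1=-n1
if n2[2]<0:n2=-n2
print(n1@Y,n2@Y,k1,k2,a,b)
d=np.cross(n1,n2);d/=np.linalg.norm(d);print("dir",d,Y)
n1=n1-(n1@Y)*Y;n2=n2-(n2@Y)*Y;n1/=np.linalg.norm(n1);n2/=np.linalg.norm(n2)
half=np.arccos(n1@n2)/2;cam=INF["scene"]["extrinsics"][:3,3]
nb=n1+n2;nb/=np.linalg.norm(nb);D=.023/np.sin(half);v=np.cross(nb,Y);v*=np.sign((COL-cam)@v)
print("axis stand (by width)",stand((cam+D*v)[None]))
s=(COL+.115*X-cam)@X/(v@X);print("axis at x=.115",stand((cam+s*v)[None]))
E
```

```text
[251.8994 204.3392] [0.0714 0.011  0.1814] 0.04355370275309145
[253.6889 203.1655] [0.0767 0.011  0.1873] 0.03833414138796226
[255.6331 202.2382] [0.0822 0.011  0.1928] 0.03278136104903813
[256.8774 196.9482] [0.0859 0.011  0.2076] 0.029090986535533547
[259.8647 201.5932] [0.0939 0.011  0.2012] 0.021052584330559662
[262.  201.8] [0.0997 0.011  0.204 ] 0.015280182384270966
[264.0394 202.689 ] [0.1052 0.011  0.2051] 0.009841736529162468
[265.9418 203.6449] [0.1102 0.011  0.2058] 0.0048185493013741115
[267.7458 204.5564] [0.1149 0.011  0.2064] 9.747421595319994e-05
[269.3876 205.7026] [0.1192 0.011  0.2063] 0.004171991437505962
[270.8327 207.0582] [0.1229 0.011  0.2053] 0.007917632044560086
[272.2    208.3331] [0.1264 0.011  0.2044] 0.01144581545507807
[273.5862 209.4531] [0.13  0.011 0.204] 0.014999698484135723
[274.8558 210.6791] [0.1332 0.011  0.2031] 0.018249158261346113
[288.8701 199.1299] [0.1655 0.011  0.248 ] 0.05054632305715308
[291.1097 201.5741] [0.1708 0.011  0.2458] 0.055816213887364366
[293.1278 204.2041] [0.1756 0.011  0.2429] 0.06059366912915977
[294.909 207.   ] [0.1799 0.011  0.2394] 0.0648593631064155
[296.4397 209.9405] [0.1836 0.011  0.2353] 0.06859487872496763
[297.7083 213.0032] [0.1868 0.011  0.2305] 0.07178257310836157
[281.6083 220.746 ] [0.1506 0.011  0.1901] 0.03562485628345079
[282.3855 222.4055] [0.1527 0.011  0.1875] 0.037661438388884125
[282.9201 224.1697] [0.1541 0.011  0.1842] 0.03912015367154732
[283.8 226. ] [0.1564 0.011  0.1813] 0.04142845461852228
[290.1923 228.4665] [0.1719 0.011  0.1856] 0.0569161621431027
0.0009267571472556453 -0.0026983391133985715 20 47 20 49
dir [-0.0756 -0.9964  0.0381] [0.1078 0.9942 0.    ]
axis stand (by width) [[ 0.1167 -0.383   0.1742]]
axis at x=.115 [[ 0.115  -0.383   0.1721]]
```

```bash
cat >> h.py <<'E'
from scipy.optimize import least_squares
def lensfit(g,thr=70):
    o,S=lens(g,thr);p=S[:,[0,2]]
    for c0 in ([.115,.165],):
        f=lambda c,q:np.hypot(*(q-c).T)-.046
        q=p
        r=least_squares(f,c0,args=(q,),loss="soft_l1",f_scale=.001)
        k=np.abs(f(r.x,q))<.002
        r=least_squares(f,r.x,args=(q[k],))
        fx=least_squares(lambda z:f(np.array([.115,z[0]]),q[k]),[r.x[1]])
    return r.x,fx.x[0],k.sum(),np.std(f(r.x,q[k]))
def laseraxis(g,thr=75,xs=.115):
    E=edges(g,(60,351.7),(194,271.5),26,np.linspace(.03,.73,60),thr);T=E[:,0]
    k=((T<.18)|((T>.33)&(T<.42)))&(E[:,1]<-17)&(E[:,1]>-19.3)&(E[:,2]<17)
    U=np.polyfit(T[k],E[k,1],1)
    k=(E[:,2]<17)&((T<.18)|(T>.33));L=np.polyfit(T[k],E[k,2],1);r=E[k,2]-np.polyval(L,T[k]);k[k]=abs(r)<.6;L=np.polyfit(T[k],E[k,2],1)
    a,b=np.array([60,351.7]),np.array([194,271.5]);u=(b-a)/np.linalg.norm(b-a);v=np.array([-u[1],u[0]])
    ts=np.array([0.1,.5,.9,1.0]);M=a+np.outer(ts,b-a)
    c,d1=ray("scene",M+np.polyval(U,ts)[:,None]*v);_,d2=ray("scene",M+np.polyval(L,ts)[:,None]*v);d=d1+d2
    s=((COL+xs*X-c)@X)/(d@X);ang=np.arccos((d1*d2).sum(1))
    return stand(c+d*s[:,None]),ang
E
python3 - <<'E'
from h import *
g=np.load("g_s.npy")
for th in(60,70,80):print(th,lensfit(g,th))
for th in(60,75,85):print(th,laseraxis(g,th))
# top: silver ring mid and red dot
t=camrig.camera("top").astype(int);s=camrig.camera("scene").astype(int)
m=((t[:,:,2]-t[:,:,1:2].max(2))>12);m[:145]=0;m[175:]=0;m[:,:355]=0;m[:,390:]=0;print(np.argwhere(m)[:,::-1])
m=np.argwhere(m)[:,::-1]
if len(m):print("dot at z=.173",stand(onz("top",m.mean(0),.173)))
P=COL+.115*X+.172*Z
print(proj("scene",[P-.09*Y,P]))
E
```

```text
60 (array([0.1152, 0.1599]), np.float64(0.1599185973699777), np.int64(18), np.float64(0.0007380937524772678))
70 (array([0.115 , 0.1604]), np.float64(0.16042204681403946), np.int64(16), np.float64(0.00035377629911335245))
80 (array([0.1153, 0.161 ]), np.float64(0.16106646037740396), np.int64(16), np.float64(0.0004193351580899789))
60 (array([[ 0.115 , -0.3595,  0.1722],
       [ 0.115 , -0.2805,  0.1722],
       [ 0.115 , -0.188 ,  0.1722],
       [ 0.115 , -0.1624,  0.1722]]), array([0.071 , 0.0692, 0.0659, 0.0649]))
75 (array([[ 0.115 , -0.3595,  0.1722],
       [ 0.115 , -0.2805,  0.1723],
       [ 0.115 , -0.1881,  0.1724],
       [ 0.115 , -0.1624,  0.1724]]), array([0.0724, 0.0711, 0.0683, 0.0674]))
85 (array([[ 0.115 , -0.3595,  0.1722],
       [ 0.115 , -0.2805,  0.1723],
       [ 0.115 , -0.1881,  0.1724],
       [ 0.115 , -0.1624,  0.1724]]), array([0.0734, 0.0722, 0.0696, 0.0686]))
[[371 159]
 [371 160]
 [372 160]
 [371 161]]
dot at z=.173 [[ 0.1154 -0.1574  0.173 ]]
[[225.8008 245.4853]
 [263.427  221.5814]]
```

Lens centre is at z about 0.160 and laser axis about 0.172, with both at stand x = 115 mm, so the lift needed is about 12 mm (~270°). I'll push the rim with the closed fingers, on an orbit around the column. First step: move closer, with a small turn to learn the joint-6 sign.

```bash
cat >> h.py <<'E'
def goto(phi,R,z,yaw):
    """shift in tool axes (tool down) from measured pose to stand polar position; yaw in world deg"""
    o=bot.get_obs();p=o["ee_pos"];a=np.radians(phi)+YAW;w=np.radians(o["tcp_rot"][2])
    T=np.array([COL[0]+R*np.cos(a),COL[1]+R*np.sin(a),z]);d=T-p
    print("target",T,"d tool",d[:2]@[np.cos(w),np.sin(w)],d[:2]@[np.sin(w),-np.cos(w)],-d[2],"turn",-((yaw-o["tcp_rot"][2]+180)%360-180))
    r=stand(p[None])[0];print("now phi %.1f R %.4f z %.4f"%(np.degrees(np.arctan2(r[1],r[0])),np.hypot(r[0],r[1]),p[2]),"yaw",o["tcp_rot"],"q",o["q"],"F",o["wrist_force"],"t",o["time"])
E
python3 drive.py '[{"rz":7, "finger_gap":0}, {"rz":7, "finger_gap":0}]' 20
python3 - <<'E'
from h import *
print(bot.get_obs()["q"])
print("mirror",onz("top",[[215,192]],.06),stand(onz("top",[[215,192]],.06)))
goto(90,.075,.256,90-6.2)
goto(90,.075,.256,90-6.2+180)
E
```

```text
time: 0.77
ee_pos: [0.2396, 0.4951, 0.2563]
tcp_rot: [180.0, -0.0, 146.9]
wrist_force: [-0.0, 0.4, -0.5]
opening: 0.0642
grasp_force: 0.0
[64.1693  4.9769 10.0799 95.0988  0.0005 97.3189]
mirror [[0.5903 0.1797 0.06  ]] [[0.0047 0.2285 0.06  ]]
target [0.5691 0.0276 0.256 ] d tool -0.5314599542512597 -0.21125849122079368 0.000318914933198966 turn 63.05039978395051
now phi 126.8 R 0.6302 z 0.2563 yaw [179.9959  -0.001  146.8504] q [64.1693  4.9769 10.0799 95.0988  0.0005 97.3189] F [-0.0216  0.3955 -0.5159] t 0.7667
target [0.5691 0.0276 0.256 ] d tool -0.5314599542512597 -0.21125849122079368 0.000318914933198966 turn -116.94960021604948
now phi 126.8 R 0.6302 z 0.2563 yaw [179.9959  -0.001  146.8504] q [64.1693  4.9769 10.0799 95.0988  0.0005 97.3189] F [-0.0216  0.3955 -0.5159] t 0.7667
```

```bash
python3 drive.py '[{"x":-0.038, "y":-0.015, "rz":7, "finger_gap":0}, {"x":-0.076, "y":-0.030, "rz":14, "finger_gap":0}, {"x":-0.114, "y":-0.045, "rz":21, "finger_gap":0}, {"x":-0.152, "y":-0.060, "rz":28, "finger_gap":0}, {"x":-0.190, "y":-0.075, "rz":35, "finger_gap":0}]' | head -3
python3 - <<'E'
from h import *
goto(90,.075,.256,90-6.2)
E
```

```text
time: 1.18
ee_pos: [0.3592, 0.3274, 0.2564]
tcp_rot: [180.0, -0.0, 112.1]
target [0.5691 0.0276 0.256 ] d tool -0.35675525665635627 0.08179200306690991 0.0004180969971442905 turn 28.27201107889033
now phi 124.5 R 0.4253 z 0.2564 yaw [179.9733  -0.0073 112.072 ] q [ 42.3505  -3.7877   1.2521  95.0122  -0.0024 110.2785] F [ 0.7493 -0.4808 -0.5307] t 1.1833
```

```bash
python3 drive.py '[{"x":-0.04, "y":0.009, "rz":7, "finger_gap":0}, {"x":-0.08, "y":0.018, "rz":14, "finger_gap":0}, {"x":-0.12, "y":0.027, "rz":21, "finger_gap":0}, {"x":-0.16, "y":0.036, "rz":28, "finger_gap":0}, {"x":-0.2, "y":0.046, "rz":28, "finger_gap":0}]' | head -1; python3 drive.py '[{"finger_gap":0}]' |head -1
python3 - <<'E'
from h import *
goto(90,.075,.1015,90-6.2)
E
```

```text
time: 1.6
time: 1.68
target [0.5691 0.0276 0.1015] d tool -0.11855610213522946 0.10238543283405255 0.15439494992172545 turn 0.22297708654639337
now phi 118.0 R 0.2188 z 0.2559 yaw [179.9465   0.0797  84.023 ] q [ 18.0816  -1.3057   3.5856  94.8748  -0.0946 114.0586] F [-0.4509  0.1713 -0.2863] t 1.6833
```

```bash
python3 drive.py '[{"x":-0.03, "y":0.026, "finger_gap":0}, {"x":-0.06, "y":0.051, "finger_gap":0}, {"x":-0.09, "y":0.077, "finger_gap":0}, {"x":-0.1185, "y":0.1024, "rz":0.2, "finger_gap":0}, {"x":-0.1185, "y":0.1024, "z":0.03, "rz":0.2, "finger_gap":0}]' | head -1; python3 drive.py '[{"z":0.04, "finger_gap":0}, {"z":0.08, "finger_gap":0}, {"z":0.11, "finger_gap":0}, {"z":0.1244, "finger_gap":0}, {"z":0.1244, "finger_gap":0}]'
python3 - <<'E'
from h import *
goto(90,.056,.1015,90-6.2)
cv2.imwrite("pics/s1.png",cv2.resize(cv2.convertScaleAbs(camrig.camera("scene")[130:310,150:370],alpha=1.8,beta=20),None,fx=3,fy=3))
E
```

```text
time: 2.1
time: 2.52
ee_pos: [0.5644, 0.0328, 0.0977]
tcp_rot: [-179.6, 0.1, 84.1]
wrist_force: [0.0, 0.6, -0.0]
opening: -0.0001
grasp_force: 0.0
target [0.567  0.0087 0.1015] d tool -0.02369661628049254 0.005048355822719845 -0.003834899597767394 turn 0.34883979734365766
now phi 93.7 R 0.0798 z 0.0977 yaw [-179.6388    0.0581   84.1488] q [ 3.3218  7.2899 -4.9543 78.1216  0.0002 99.1732] F [ 0.0494  0.5797 -0.0338] t 2.5167
```

View pics/s1.png

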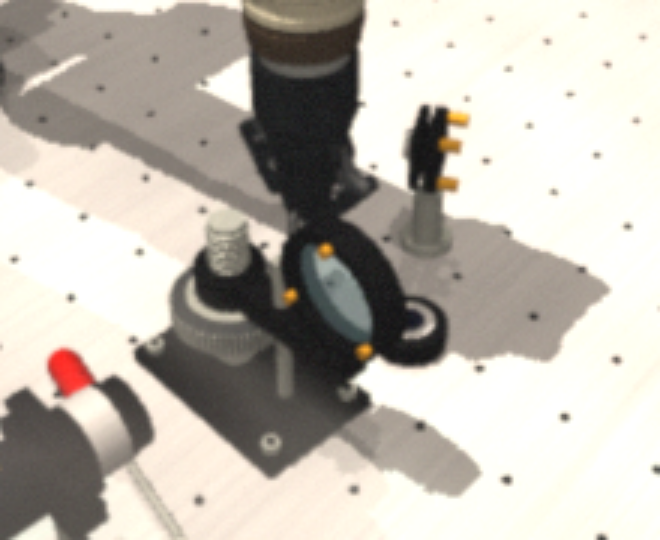

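The gripper hangs behind the lens at crop (310,190), beside the collar and touching nothing. Next I approach radially.

```bash
python3 drive.py '[{"x":-0.008, "y":0.005, "z":-0.0038, "rz":0.3, "finger_gap":0}, {"x":-0.017, "y":0.005, "z":-0.0038, "rz":0.3, "finger_gap":0}, {"x":-0.017, "y":0.005, "z":-0.0038, "rz":0.3, "finger_gap":0}]'|grep -E 'ee|force'; for i in 1; do python3 drive.py '[{"x":-0.002, "finger_gap":0}, {"x":-0.002, "finger_gap":0}]'|grep wrist;  python3 drive.py '[{"x":-0.002, "finger_gap":0}, {"x":-0.002, "finger_gap":0}]'|grep wrist; python3 drive.py '[{"x":-0.001, "finger_gap":0}, {"x":-0.001, "finger_gap":0}]'|grep wrist; done
python3 - <<'E'
from h import *
goto(90,.056,.1015,90-6.2)
E
```

```text
ee_pos: [0.5709, 0.0139, 0.1079]
wrist_force: [-0.5, 0.0, 0.3]
grasp_force: 0.0
wrist_force: [0.1, 0.2, -0.3]
wrist_force: [0.3, -0.4, 0.1]
wrist_force: [-1.0, -0.5, 0.7]
target [0.567  0.0087 0.1015] d tool -0.002017018790111477 -0.0018575957620064734 0.00412040395024571 turn -0.11973742449936253
now phi 88.2 R 0.0580 z 0.1056 yaw [-179.9927    0.0023   83.6803] q [ 1.055   7.3168 -4.039  78.6517 -0.0014 97.3747] F [-1.0208 -0.5439  0.7261] t 3.3167
```

```bash
python3 drive.py '[{"y":-0.001, "z":0.004, "finger_gap":0}, {"y":-0.001, "z":0.004, "finger_gap":0}, {"y":-0.001, "z":0.004, "finger_gap":0}]'|grep -E 'ee|wrist'; for k in 1; do python3 drive.py '[{"x":-0.001, "finger_gap":0}, {"x":-0.001, "finger_gap":0}]'|grep wrist;  python3 drive.py '[{"x":-0.001, "finger_gap":0}, {"x":-0.001, "finger_gap":0}]'|grep wrist; python3 drive.py '[{"x":-0.001, "finger_gap":0}, {"x":-0.001, "finger_gap":0}]'|grep wrist; done
python3 - <<'E'
from h import *
goto(90,.056,.1015,90-6.2)
E
```

```text
ee_pos: [0.5679, 0.0107, 0.1012]
wrist_force: [0.0, 0.2, -0.3]
wrist_force: [0.2, 0.1, -0.7]
wrist_force: [0.4, 0.4, -0.7]
wrist_force: [0.3, 6.4, 1.0]
target [0.567  0.0087 0.1015] d tool 0.00014770674568927235 -0.0009733037292609689 0.00040105404734122607 turn -0.09180857432477296
now phi 89.0 R 0.0559 z 0.1019 yaw [179.9858  -0.1194  83.7082] q [ 0.7959  7.1935 -4.5884 78.1893  0.1167 97.0878] F [0.3326 6.3896 1.032 ] t 4.0667
```

Contact at R = 56 mm with 6 N, as expected. First arc of 35°.

```bash
python3 drive.py '[{"x":-0.0008, "y":-0.0068, "rz":-7, "finger_gap":0}, {"x":-0.0021, "y":-0.0134, "rz":-14, "finger_gap":0}, {"x":-0.0042, "y":-0.0199, "rz":-21, "finger_gap":0}, {"x":-0.007, "y":-0.0261, "rz":-28, "finger_gap":0}, {"x":-0.0105, "y":-0.0318, "rz":-35, "finger_gap":0}]'|grep -E 'ee|wrist'
python3 drive.py '[{"finger_gap":0}]'|grep -E 'wrist'
python3 - <<'E'
from h import *
goto(125,.056,.1015,125-6.2)
E
```

```text
ee_pos: [0.5352, 0.0022, 0.1028]
wrist_force: [-1.1, 9.5, 8.2]
wrist_force: [-4.8, 8.9, 6.9]
target [0.534  0.0021 0.1015] d tool 0.000559404525475834 -0.0002219431970346825 0.0013354461203062412 turn 0.3875646229903964
now phi 124.8 R 0.0554 z 0.1028 yaw [179.8809  -0.1142 119.1876] q [ 0.1042  2.6148 -9.3824 77.9543  0.1577 60.9168] F [-4.7713  8.9041  6.9361] t 4.5667
```

```bash
python3 drive.py '[{"x":-0.0004, "y":-0.0068, "z":-0.001, "rz":-7, "finger_gap":0}, {"x":-0.0017, "y":-0.0134, "z":-0.0018, "rz":-14, "finger_gap":0}, {"x":-0.0037, "y":-0.0199, "z":-0.0022, "rz":-21, "finger_gap":0}, {"x":-0.0065, "y":-0.0261, "z":-0.0026, "rz":-28, "finger_gap":0}, {"x":-0.01, "y":-0.0318, "z":-0.003, "rz":-35, "finger_gap":0}]'|grep -E 'wrist'
python3 drive.py '[{"x":-0.0004, "y":-0.0068, "z":-0.0003, "rz":-7, "finger_gap":0}, {"x":-0.0017, "y":-0.0134, "z":-0.0006, "rz":-14, "finger_gap":0}, {"x":-0.0037, "y":-0.0199, "z":-0.0009, "rz":-21, "finger_gap":0}, {"x":-0.0065, "y":-0.0261, "z":-0.0012, "rz":-28, "finger_gap":0}, {"x":-0.01, "y":-0.0318, "z":-0.0016, "rz":-35, "finger_gap":0}]'|grep -E 'wrist'
python3 - <<'E'
from h import *
goto(195,.056,.105,195-6.2)
g=sum(cv2.cvtColor(camrig.camera("scene"),6).astype(np.float32) for _ in range(4))/4
for th in(60,70,80):print(lensfit(g,th))
E
```

```text
wrist_force: [-1.4, 3.1, 0.7]
wrist_force: [-0.1, 0.4, -0.2]
target [ 0.5057 -0.0556  0.105 ] d tool 0.0006749727799319213 0.00120690318843655 0.0013101496606794244 turn 0.21813061297825698
now phi -163.8 R 0.0553 z 0.1063 yaw [-179.9956   -0.0182 -170.9819] q [ -6.3786  -0.7643 -12.4194  78.3613  -0.009  -15.3968] F [-0.0993  0.4455 -0.1727] t 5.4
(array([0.1187, 0.1644]), np.float64(0.1647421298533632), np.int64(9), np.float64(0.00086391629607851))
(array([0.1433, 0.1819]), np.float64(0.17532421235096024), np.int64(2), np.float64(2.1317510257023997e-11))
(array([0.1482, 0.2057]), np.float64(0.2260663662548063), np.int64(8), np.float64(0.00026216629300947094))
```

Contact was lost towards −x, so the real axis sits a little farther in x. I'll press again here to find it.

```bash
python3 drive.py '[{"x":-0.001, "finger_gap":0}, {"x":-0.001, "finger_gap":0}]'|grep wrist;  python3 drive.py '[{"x":-0.0008, "finger_gap":0}, {"x":-0.0008, "finger_gap":0}]'|grep wrist; python3 drive.py '[{"x":-0.0005, "finger_gap":0}, {"x":-0.0005, "finger_gap":0}]'|grep wrist
python3 - <<'E'
from h import *
goto(195,.056,.105,195-6.2)
E
```

```text
wrist_force: [-6.4, -2.3, 3.5]
wrist_force: [-10.3, -2.6, 6.3]
wrist_force: [-12.8, -3.6, 7.7]
target [ 0.5057 -0.0556  0.105 ] d tool 0.0013329094195021797 0.0004783408094913007 0.0010613538759992325 turn -0.31739990459823275
now phi -164.5 R 0.0547 z 0.1061 yaw [-179.9952   -0.2695 -171.5174] q [ -6.2489  -0.4652 -12.1511  78.5735  -0.0732 -14.7313] F [-12.7526  -3.5665   7.6663] t 6.1
```

```bash
python3 drive.py '[{"x":-0.0004, "y":-0.0065, "z":-0.0003, "rz":-7, "finger_gap":0}, {"x":-0.0016, "y":-0.0129, "z":-0.0006, "rz":-14, "finger_gap":0}, {"x":-0.0036, "y":-0.0192, "z":-0.0009, "rz":-21, "finger_gap":0}, {"x":-0.0063, "y":-0.0251, "z":-0.0012, "rz":-28, "finger_gap":0}, {"x":-0.0097, "y":-0.0307, "z":-0.0016, "rz":-35, "finger_gap":0}]'|grep -E 'wrist'
python3 - <<'E'
from h import *
goto(230,.056,.105,230-6.2)
E
python3 drive.py '[{"x":-0.0004, "y":-0.0065, "z":-0.0003, "rz":-7, "finger_gap":0}, {"x":-0.0016, "y":-0.0129, "z":-0.0006, "rz":-14, "finger_gap":0}, {"x":-0.0036, "y":-0.0192, "z":-0.0009, "rz":-21, "finger_gap":0}, {"x":-0.0063, "y":-0.0251, "z":-0.0012, "rz":-28, "finger_gap":0}, {"x":-0.0097, "y":-0.0307, "z":-0.0016, "rz":-35, "finger_gap":0}]'|grep -E 'wrist'
python3 - <<'E'
from h import *
goto(265,.056,.105,265-6.2)
g=sum(cv2.cvtColor(camrig.camera("scene"),6).astype(np.float32) for _ in range(4))/4
for th in(60,70,80):print(lensfit(g,th))
cv2.imwrite("pics/s2.png",cv2.resize(cv2.convertScaleAbs(camrig.camera("scene")[130:310,150:370],alpha=1.8,beta=20),None,fx=3,fy=3))
E
```

```text
wrist_force: [-9.4, -5.1, 3.2]
target [ 0.5206 -0.0858  0.105 ] d tool 0.00114627404188363 0.0004463795208260221 0.0027294061724648794 turn 0.015585478742650594
now phi -129.5 R 0.0549 z 0.1077 yaw [ 179.9101   -0.2087 -136.1844] q [ -9.2297   1.9687  -9.5056  78.723   -0.1127 -53.0449] F [-9.4462 -5.0552  3.2488] t 6.5167
wrist_force: [-4.6, -5.9, 0.9]
target [ 0.5501 -0.1019  0.105 ] d tool 0.0007899888381759294 0.0008863394984964815 0.0044668299864366184 turn -0.017821337452687658
now phi -94.1 R 0.0552 z 0.1095 yaw [ 179.943    -0.1553 -101.2178] q [-10.3462   6.1088  -4.9349  79.0156  -0.1544 -89.1282] F [-4.5657 -5.9061  0.9142] t 6.9333
(array([0.1148, 0.1663]), np.float64(0.16630862206513855), np.int64(17), np.float64(0.0006924229783765353))
(array([0.1155, 0.1668]), np.float64(0.1668579361283569), np.int64(16), np.float64(0.000614079610183554))
(array([0.1156, 0.1673]), np.float64(0.1673524187583385), np.int64(15), np.float64(0.0005259641349973881))
```

View pics/s2.png

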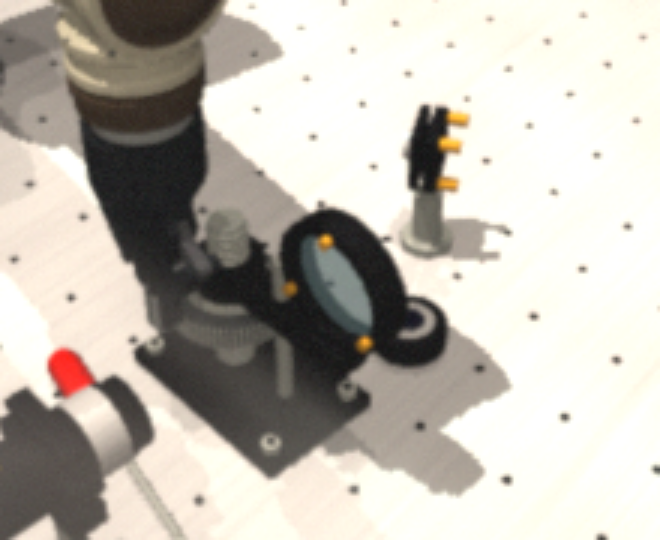

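Lens centre is now at about z = 0.1668; the picture shows the gripper at the collar's −y side at crop (160,280), nothing disturbed. About 5.5 mm remains. I'll back off, orbit back 140° clear of the rim, and press again.

```bash
python3 drive.py '[{"x":0.008, "z":0.002, "finger_gap":0}, {"x":0.016, "z":0.004, "finger_gap":0}, {"x":0.018, "z":0.004, "finger_gap":0}]'|grep -E 'wrist'
python3 drive.py '[{"x":-0.0005, "y":0.0088, "rz":7, "finger_gap":0}, {"x":-0.0021, "y":0.0174, "rz":14, "finger_gap":0}, {"x":-0.0048, "y":0.0258, "rz":21, "finger_gap":0}, {"x":-0.0084, "y":0.0338, "rz":28, "finger_gap":0}, {"x":-0.013, "y":0.0413, "rz":35, "finger_gap":0}]'|grep -E 'wrist'
python3 drive.py '[{"x":-0.0005, "y":0.0088, "rz":7, "finger_gap":0}, {"x":-0.0021, "y":0.0174, "rz":14, "finger_gap":0}, {"x":-0.0048, "y":0.0258, "rz":21, "finger_gap":0}, {"x":-0.0084, "y":0.0338, "rz":28, "finger_gap":0}, {"x":-0.013, "y":0.0413, "rz":35, "finger_gap":0}]'|grep -E 'wrist'
python3 drive.py '[{"x":-0.0005, "y":0.0088, "rz":7, "finger_gap":0}, {"x":-0.0021, "y":0.0174, "rz":14, "finger_gap":0}, {"x":-0.0048, "y":0.0258, "rz":21, "finger_gap":0}, {"x":-0.0084, "y":0.0338, "rz":28, "finger_gap":0}, {"x":-0.013, "y":0.0413, "rz":35, "finger_gap":0}]'|grep -E 'wrist'
python3 drive.py '[{"x":-0.0005, "y":0.0088, "rz":7, "finger_gap":0}, {"x":-0.0021, "y":0.0174, "rz":14, "finger_gap":0}, {"x":-0.0048, "y":0.0258, "rz":21, "finger_gap":0}, {"x":-0.0084, "y":0.0338, "rz":28, "finger_gap":0}, {"x":-0.013, "y":0.0413, "rz":35, "finger_gap":0}]'|grep -E 'wrist'
python3 drive.py '[{"finger_gap":0}, {"finger_gap":0}]'|grep -E 'wrist'
sed -i 's/COL=np.array(\[.561,-.047/COL=np.array([.5617,-.0465/' h.py
python3 - <<'E'
from h import *
goto(125,.059,.105,125-6.2)
E
```

```text
wrist_force: [-0.2, -0.0, -0.7]
wrist_force: [-0.2, -0.2, -0.3]
wrist_force: [0.0, 0.2, 0.5]
wrist_force: [-0.2, -0.0, -0.6]
wrist_force: [0.3, -0.1, -0.0]
wrist_force: [1.0, -0.6, 1.4]
target [0.5333 0.0052 0.105 ] d tool -0.012136117617840385 -1.60982048657199e-06 0.0002219462286254248 turn 0.08658788775596804
now phi 125.0 R 0.0711 z 0.1052 yaw [-179.9748   -0.0258  118.8866] q [  1.7128   1.7206 -10.0386  78.275    0.0115  62.8262] F [ 1.0168 -0.5796  1.3812] t 9.2667
```

```bash
python3 drive.py '[{"x":-0.006, "finger_gap":0}, {"x":-0.013, "finger_gap":0}, {"x":-0.013, "finger_gap":0}]'|grep -E 'wrist'
python3 drive.py '[{"x":-0.0015, "finger_gap":0}, {"x":-0.0015, "finger_gap":0}]'|grep -E 'wrist'
python3 drive.py '[{"x":-0.001, "finger_gap":0}, {"x":-0.001, "finger_gap":0}]'|grep -E 'wrist'
python3 drive.py '[{"x":-0.001, "finger_gap":0}, {"x":-0.001, "finger_gap":0}, {"x":-0.001, "finger_gap":0}]'|grep -E 'ee|wrist'
```

```text
wrist_force: [-0.7, 0.7, -0.4]
wrist_force: [0.2, 0.4, -0.0]
wrist_force: [-0.7, 0.8, 0.6]
ee_pos: [0.5349, 0.0021, 0.1055]
wrist_force: [-3.6, 4.7, 2.1]
```

```bash
python3 drive.py '[{"x":-0.0008, "finger_gap":0}, {"x":-0.0008, "finger_gap":0}]'|grep -E 'wrist'
python3 drive.py '[{"x":-0.0004, "y":-0.0065, "z":-0.0003, "rz":-7, "finger_gap":0}, {"x":-0.0016, "y":-0.0129, "z":-0.0006, "rz":-14, "finger_gap":0}, {"x":-0.0036, "y":-0.0192, "z":-0.0009, "rz":-21, "finger_gap":0}, {"x":-0.0063, "y":-0.0251, "z":-0.0012, "rz":-28, "finger_gap":0}, {"x":-0.0098, "y":-0.0307, "z":-0.0016, "rz":-35, "finger_gap":0}]'|grep -E 'wrist'
python3 drive.py '[{"x":-0.0004, "y":-0.0065, "z":-0.0003, "rz":-7, "finger_gap":0}, {"x":-0.0017, "y":-0.0129, "z":-0.0006, "rz":-14, "finger_gap":0}, {"x":-0.0037, "y":-0.0192, "z":-0.0009, "rz":-21, "finger_gap":0}, {"x":-0.0065, "y":-0.0251, "z":-0.0012, "rz":-28, "finger_gap":0}, {"x":-0.01, "y":-0.0307, "z":-0.0016, "rz":-35, "finger_gap":0}]'|grep -E 'wrist'
python3 - <<'E'
from h import *
goto(195,.056,.105,195-6.2)
g=sum(cv2.cvtColor(camrig.camera("scene"),6).astype(np.float32) for _ in range(4))/4
for th in(60,70,80):print(lensfit(g,th))
E
```

```text
wrist_force: [-4.4, 8.4, 3.3]
wrist_force: [-7.2, 5.7, 3.0]
wrist_force: [-12.0, 1.6, 5.3]
target [ 0.5064 -0.0551  0.105 ] d tool 0.00035556619094105076 -0.0004781068298520597 0.0034378417744522216 turn 0.25119847067833234
now phi -165.5 R 0.0556 z 0.1084 yaw [ 179.9262   -0.2605 -170.9488] q [ -6.147   -0.5728 -11.9938  78.8497   0.0029 -15.198 ] F [-12.0142   1.5812   5.3421] t 11.1
(array([0.1365, 0.237 ]), np.float64(0.22559608637292472), np.int64(2), np.float64(2.2987996887990914e-09))
(array([0.145 , 0.2068]), np.float64(0.23695606803428548), np.int64(8), np.float64(0.0006108383443603813))
(array([0.1341, 0.25  ]), np.float64(0.2544256010812778), np.int64(2), np.float64(2.147933216706255e-09))
```

```bash
python3 drive.py '[{"x":-0.0004, "y":-0.0065, "z":-0.0003, "rz":-7, "finger_gap":0}, {"x":-0.0016, "y":-0.0129, "z":-0.0006, "rz":-14, "finger_gap":0}, {"x":-0.0036, "y":-0.0192, "z":-0.0009, "rz":-21, "finger_gap":0}, {"x":-0.0063, "y":-0.0251, "z":-0.0012, "rz":-28, "finger_gap":0}, {"x":-0.0097, "y":-0.0307, "z":-0.0016, "rz":-35, "finger_gap":0}]'|grep -E 'wrist'
python3 drive.py '[{"x":-0.0004, "y":-0.0065, "z":-0.0003, "rz":-7, "finger_gap":0}, {"x":-0.0016, "y":-0.0129, "z":-0.0006, "rz":-14, "finger_gap":0}, {"x":-0.0016, "y":-0.0129, "z":-0.0006, "rz":-14, "finger_gap":0}]'|grep -E 'wrist'
python3 - <<'E'
from h import *
goto(245,.056,.105,245-6.2)
g=sum(cv2.cvtColor(camrig.camera("scene"),6).astype(np.float32) for _ in range(4))/4
for th in(60,70,80):print(lensfit(g,th),laseraxis(np.load("g_s.npy"),th)[0][2:,2])
print(lensfit(np.load("g_s.npy"),70))
E
```

```text
wrist_force: [-11.0, -6.4, 3.8]
wrist_force: [-7.0, -10.7, 3.7]
target [ 0.5327 -0.0944  0.105 ] d tool 0.00022254646681930994 -0.00041452950482313893 0.005847420186083113 turn -0.7569038500334955
now phi -115.4 R 0.0558 z 0.1108 yaw [ 179.9958   -0.273  -121.9569] q [ -9.8906   3.4625  -7.6079  79.0361  -0.2514 -67.9334] F [ -7.0151 -10.7188   3.7468] t 11.9667
(array([0.1139, 0.171 ]), np.float64(0.1709100742210239), np.int64(16), np.float64(0.0004252380581897591)) [0.173 0.173]
(array([0.1143, 0.1715]), np.float64(0.1714334564081411), np.int64(16), np.float64(0.0004920969821038905)) [0.1732 0.1732]
(array([0.1146, 0.172 ]), np.float64(0.17198932840713452), np.int64(16), np.float64(0.0005570184565162003)) [0.1731 0.1732]
(array([0.1138, 0.1598]), np.float64(0.15966620972160972), np.int64(16), np.float64(0.00036304571515834996))
```

Run:
```python
from h import *
g=np.load("g_s.npy")
c=g[194:250,205:270];cv2.imwrite("pics/col.png",cv2.convertScaleAbs(cv2.resize(c,None,fx=10,fy=10,interpolation=2),alpha=1.6))
# predicted column top circle & base corners, as image points in crop coords
for z in(.148,):
  th=np.radians(np.arange(0,360,45));P=COL+.015*(np.cos(th)[:,None]*X+np.sin(th)[:,None]*Y)+z*Z;print((proj("scene",P)-[205,194]+.5)*10)
b=np.array([COL+x*X+y*Y+.012*Z for x in(-.065,.095) for y in(-.05,.05)]);print("base",proj("scene",b),proj("top",b))
s=cv2.convertScaleAbs(g[195:300,185:295],alpha=2.2,beta=20);cv2.imwrite("pics/base.png",cv2.resize(s,None,fx=5,fy=5,interpolation=2))
```

```text
[[254.6663 132.8116]
 [280.6371 100.3112]
 [263.9112  67.8712]
 [215.1183  54.0451]
 [162.2031  66.4433]
 [135.3245  98.2353]
 [150.8497 131.3025]
 [200.5504 145.8371]]
base [[193.8485 246.1867]
 [227.5787 225.8558]
 [239.6304 286.508 ]
 [274.1337 261.4988]] [[310.3742 229.3237]
 [275.4407 225.2525]
 [315.6021 174.2815]
 [281.3268 170.3345]]
```

View pics/col.png

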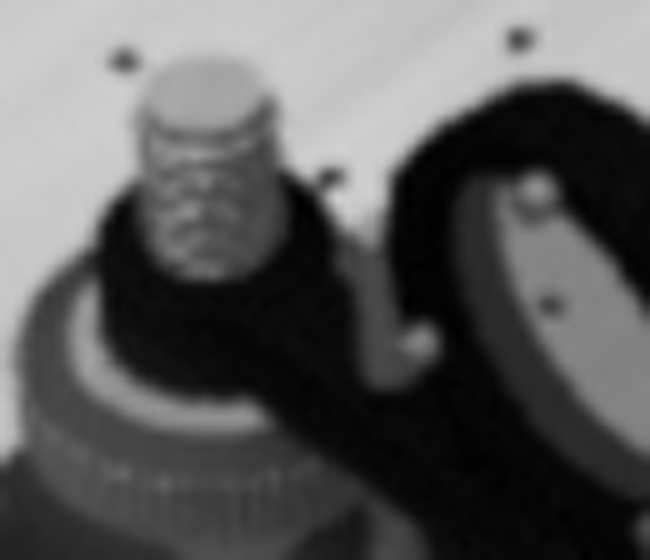

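View pics/base.png

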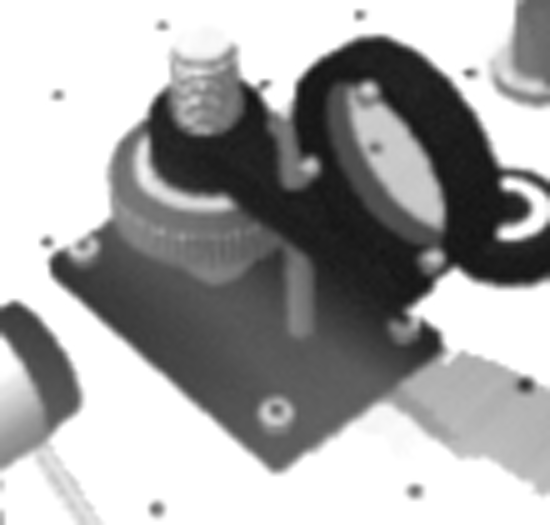

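The column top measured in the scene view, centre about (225.7,203.6), agrees with the contact-based axis. Depending on the reference used, the lens is still 0.2–1.7 mm low, so I turn about 21° more (+1 mm), then let go and re-measure.

```bash
python3 drive.py '[{"x":-0.0004, "y":-0.0065, "z":-0.0003, "rz":-7, "finger_gap":0}, {"x":-0.0016, "y":-0.0129, "z":-0.0006, "rz":-14, "finger_gap":0}, {"x":-0.0036, "y":-0.0192, "z":-0.0009, "rz":-21, "finger_gap":0}, {"x":-0.0036, "y":-0.0192, "z":-0.0009, "rz":-21, "finger_gap":0}]'|grep -E 'wrist'
python3 drive.py '[{"x":0.01, "finger_gap":0}, {"x":0.025, "finger_gap":0}, {"x":0.045, "finger_gap":0}, {"x":0.045, "z":-0.04, "finger_gap":0}, {"x":0.045, "z":-0.08, "finger_gap":0}]'|grep -E 'wrist'
python3 drive.py '[{"x":0.04, "z":-0.04, "finger_gap":0}, {"x":0.08, "z":-0.06, "finger_gap":0}, {"x":0.12, "z":-0.06, "finger_gap":0}, {"x":0.12, "z":-0.06, "finger_gap":0}]'|grep -E 'ee|wrist'
python3 - <<'E'
from h import *
g=sum(cv2.cvtColor(camrig.camera("scene"),6).astype(np.float32) for _ in range(6))/6;np.save("g_e.npy",g)
g0=np.load("g_s.npy")
import h
for C in([.561,-.047,0],[.5617,-.0465,0],[.5614,-.0462,0]):
    h.COL=np.array(C);a=lensfit(g,70);b=lensfit(g0,70)
    print(C,"lens",a,"rise",a[1]-b[1],"laser@.115",laseraxis(g0)[0][-1,2],"laser@fit x",laseraxis(g0,xs=a[0][0])[0][-1,2])
c=g[160:300,170:310];cv2.imwrite("pics/end.png",cv2.convertScaleAbs(cv2.resize(c,None,fx=4,fy=4,interpolation=2),alpha=1.8,beta=15))
E
```

```text
wrist_force: [-2.8, -12.7, 2.9]
wrist_force: [1.2, -0.4, 0.8]
ee_pos: [0.5184, -0.2649, 0.254]
wrist_force: [0.1, 0.1, -0.3]
[0.561, -0.047, 0] lens (array([0.1151, 0.1731]), np.float64(0.17307683644478356), np.int64(16), np.float64(0.00037496628778954525)) rise 0.012654789630744095 laser@.115 0.17241269294172595 laser@fit x 0.17257201403998657
[0.5617, -0.0465, 0] lens (array([0.1139, 0.1724]), np.float64(0.1723276231000063), np.int64(16), np.float64(0.0003792678421417838)) rise 0.012661413378396574 laser@.115 0.1731986321021869 laser@fit x 0.17188423094175642
[0.5614, -0.0462, 0] lens (array([0.114 , 0.1721]), np.float64(0.1720371177322935), np.int64(16), np.float64(0.0003814893463533674)) rise 0.012671235476164555 laser@.115 0.17279394013479715 laser@fit x 0.17156479393174828
```

View pics/end.png

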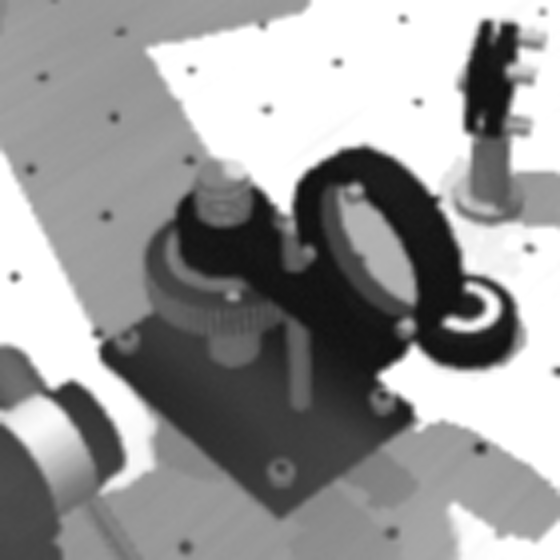

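The gripper is clear of everything. All bystanders stand as before: mirror mount at crop (490,120), power head at (480,310). The lens agrees with the laser axis to within about ±1 mm under every reference, so I'm handing in.

```bash
python3 -c "
from workcell import bot, camrig, ticket
print(ticket.job_done())"
```

```text
the job is handed in; nothing more can be done
None
```

I raised the lens about 12.7 mm, which by my camera measurements puts its centre within about 1 mm of the laser aperture's height; the gripper is clear and the job is handed in, but no verdict came back.

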